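# Tip a tray of chair feet into the feed hopper

## Robot

A 6-joint arm with a two-finger parallel gripper is mounted at the origin on the work surface; the furniture and walls round the work are solid. World frame = base frame: x ahead of the robot, y to its left, z up, the work surface at z = 0. Lengths are in mm, angles in degrees, forces in N, time in s.
With the tool pointing down it reaches from about 300 to 850 mm from the base axis. Payload 4.2 kg.
Tool frame: the origin (TCP) lies midway between the tips of the shut fingers; the grasp point (between the pads) lies 19 mm behind it; z points along the fingers, y is the direction in which the jaws open and shut (so a half turn about z gives the same grasp; the last joint's range is limited). The gripper opens to 91 mm and grips with 3 to 60 N. Pads are 32 mm wide; open, the fingers measure 118 mm over their backs; the gripper's body (76 mm by 178 mm) begins 60 mm behind the grasp point.
Start: joints at [-64.343, 18.312, 89.639, -0, 72.044, -1.146], TCP at [259.287, -513.238, 213.976] pointing down, gripper open.
Joint ranges: [-177.97, 177.97], [-48.28, 115.42], [12.27, 149.76], [-77.06, 257.06], [2.81, 150.46], [-146.56, 146.56]. Speed limits (degrees/s): [147.25, 147.25, 180, 180, 180, 180].

## Interface

Orientations are given as [roll, pitch, yaw] about the fixed x, y, z axes, in that order (R = Rz(yaw) Ry(pitch) Rx(roll)).
In Python, from workcell import env gives the robot as it stands.
- The arm moves only by the shell command python3 -m jog 'ROWS' [FORCE]. ROWS is JSON, a list of rows, each an object of numbers: "dx", "dy", "dz": the shift along the world's x, y, z in m; "wx", "wy", "wz": the turn, a rotation vector about the world's x, y, z in rad; "grip": the gripper's target within -1 to 1 (shut at 1, half-way at 0, fully open at -1). In form: [{"dx": .., "dy": .., "dz": .., "wx": .., "wy": .., "wz": .., "grip": ..}, ...]. A call has 1 to 10 rows; each row shifts and turns the commanded pose from where the row before left it; what a row does not reach is not made up. A row lasts 1/10 s, in which the tool goes at most 50 mm and 8.59 degrees, less where a joint would pass 70% of its speed; a pose out of reach is approached as far as the arm can. A call with a gripper value outside its range is refused whole. The fingers move at their own pace and stop on an object; FORCE is the grip in N (left out, the last holds). Time passes only in rows, so rows that do not move let the fingers close. It gives the time, the measured TCP pose, the force and the opening at its end, in the units of the state.
- env.state(): the state, without advancing time (a new reading comes with each control period).
- env.grab_frame(name): name is "side" or "top"; returns the picture (384x512x3 uint8, red, green, blue); there is no depth.
- env.get_calibration(name): a dict with "fx", "fy", "cx", "cy" (pixels), "R" (3x3) and "t" (3): a world point X has camera coordinates R X + t. Camera axes: x right, y down, z forward; pixel columns grow to the right and rows downward; lengths in mm; the calibration is good to about 2 mm. A picture is of the moment at which its call begins. get_calibration takes no time and is no camera call.
- env.job_done(): hands the job in, once; it reports no verdict.
The state is a dict: "time_s": time; "qpos": joint angles; "qvel": joint speeds; "effort": joint torques, N m; "ee_pos": TCP position; "ee_rot": TCP orientation; "force": force on the tool from outside, world axes, zero at the start; "torque": the same for the moment, N m; "gripper_width": finger opening in mm.
Only numpy, scipy, OpenCV 4.12 (cv2) and the standard library are available. Lean on these libraries where they do the work, as an engineer would, in place of code of your own. Each camera call takes 0.05 s, during which the arm holds its last target. There are 200 camera calls.

## Task

Load the turned chair feet into the green feed hopper: set the blue tray, with all its feet aboard, level in the dock beside the hopper with its low pouring lip toward the hopper, and let go of it. Then take it by the red bar at its rear and tip it over the dock's pivot rod until all five feet are in the hopper, lower it level into the dock again and let go. Spill none of the feet, and leave the other things on the bench where they stand.

Things in the scene. Friction and masses are not known exactly. Their poses are not given: they have to be found in the camera images.
- tray: Blue open tray, 100 (x) x 160 (y) x 60 mm high, 0.28 kg +-15% empty. Origin: centre of its underside, z up; +y to its pouring end, where the lip is only 4 mm above the floor. Other walls 40 mm above the floor, 4 mm thick. Stands on two cross ribs 15 mm deep: floor underside at z = 15, top at z = 20. Steel straps at x = +-47 carry a bail. Starts on the bench, pouring end roughly toward the robot.
- tray_bail (a point): Middle of the tray's black carrying bail: flat-sided bar, 12 mm thick (tray y), 14 mm high, 100 mm long along tray x, over the middle of the tray, 118 mm above the tray's origin. Axes as the tray's. For carrying the tray level.
- tray_hook (a point): Middle of the corner under the tray between the front face of its front rib (6 mm thick, 15 mm deep) and the floor's underside, at tray (0, 45, 15) mm; the rear rib is at tray y = -70. Axes as the tray's. When the tray is tipped in the dock this corner rides round the pivot rod like a hinge.
- tray_bar: Round red grip bar at the tray's rear, fixed to it, 10 mm in diameter, 100 mm long along tray x; origin in its middle, at tray (0, -118, 80) mm, axes as the tray's. 38 mm from its axis to the rear wall, whose top is 20 mm lower. Being round it turns in the fingers as the tray tips, so the gripper can stay pointing down while the bar is led on an arc about the pivot rod.
- stand: Green fixed stand, z up, origin on the bench under the dock's centre; +y points from dock to hopper. Dock: aluminium bed, top at z = 60 mm, from y = -86 to +44, between guide cheeks 112 mm apart (inner faces x = +-56, tops flared, up to z = 106). The docked tray stands on its ribs on the bed, lip over the hopper. The feet slide out at a tilt of 60 to 75 degrees.
- pivot_rod (a point): Middle of the axis of the dock's steel pivot rod: fixed, 10 mm in diameter, along stand x, at stand (0, 58, 69) mm. Axes as the stand's. The docked tray's front rib stands behind it (dock side), with an 8 mm gap when the tray's origin is at dock_seat; as the rear is lifted the tray has to come forward by this gap until the rib bears on the rod.
- dock_seat (a point): Where the tray's origin belongs when docked, axes parallel to the stand's: middle of the dock, at the height of the bed's top (60 mm above the bench). Axes as the stand's. The tray may stand up to 20 mm further back (-y), but over 7 mm further forward its front rib meets the rod.
- hopper_in (a point): Point on the hopper's black rubber floor, 10 mm above the bench, 125 mm in stand +y from the dock's centre; axes as the stand's. Inside of the hopper: x +-76 mm, y from -77 to +88 mm (a sloped back plate takes the far part). Tops above the bench: side walls 100 mm, far wall 130 mm, near wall under the pivot rod 48 mm.
- foot_1: One of five turned wooden chair feet, 29 mm in diameter, 28 mm high, with a small brass dot on its top; origin in the middle of its underside, z along its axis. Starts standing in the tray. About 30 g.
- foot_2: One of five turned wooden chair feet, 29 mm in diameter, 28 mm high, with a small brass dot on its top; origin in the middle of its underside, z along its axis. Starts standing in the tray. About 30 g.
- foot_3: One of five turned wooden chair feet, 29 mm in diameter, 28 mm high, with a small brass dot on its top; origin in the middle of its underside, z along its axis. Starts standing in the tray. About 30 g.
- foot_4: One of five turned wooden chair feet, 29 mm in diameter, 28 mm high, with a small brass dot on its top; origin in the middle of its underside, z along its axis. Starts standing in the tray. About 30 g.
- foot_5: One of five turned wooden chair feet, 29 mm in diameter, 28 mm high, with a small brass dot on its top; origin in the middle of its underside, z along its axis. Starts standing in the tray. About 30 g.
- thread_rd: Bystander: spool of red thread, 38 mm across, 58 mm high, standing near the tray's start; origin under its centre. The other things on the bench are fixed.

How it is judged (in metres and radians):
On the way, in this order (a step that is already met when the one before it is completed fails the run):
1. the tray stands level in the dock, lip toward the hopper, let go of, with all five feet still in it (x of tray in the frame of stand between -0.01 and 0.01 m and y of tray in the frame of stand between -0.02 and 0.012 m and z of tray in the frame of stand between 0.055 and 0.064 m and angle between the y axis of tray and the y axis of stand, either way round below 0.12 rad and angle between tray's own z axis and vertical below 0.06 rad and y of tray_bar in the frame of stand below -0.08 m and contact force between the fingers and tray below 0.3 N and linear speed of tray below 0.02 m/s and x of foot_1 in the frame of tray between -0.05 and 0.05 m and y of foot_1 in the frame of tray between -0.08 and 0.08 m and z of foot_1 in the frame of tray between 0.01 and 0.065 m and x of foot_2 in the frame of tray between -0.05 and 0.05 m and y of foot_2 in the frame of tray between -0.08 and 0.08 m and z of foot_2 in the frame of tray between 0.01 and 0.065 m and x of foot_3 in the frame of tray between -0.05 and 0.05 m and y of foot_3 in the frame of tray between -0.08 and 0.08 m and z of foot_3 in the frame of tray between 0.01 and 0.065 m and x of foot_4 in the frame of tray between -0.05 and 0.05 m and y of foot_4 in the frame of tray between -0.08 and 0.08 m and z of foot_4 in the frame of tray between 0.01 and 0.065 m and x of foot_5 in the frame of tray between -0.05 and 0.05 m and y of foot_5 in the frame of tray between -0.08 and 0.08 m and z of foot_5 in the frame of tray between 0.01 and 0.065 m), for 0.2 s.
2. the tray, held by the red bar, is tipped by more than 30 degrees and all five feet have left it and are in the hopper (angle between tray's own z axis and vertical above 0.52 rad and contact force between the fingers and tray_bar above 0.3 N and x of foot_1 in the frame of hopper_in between -0.076 and 0.076 m and y of foot_1 in the frame of hopper_in between -0.078 and 0.09 m and z of foot_1 in the frame of hopper_in between -0.01 and 0.085 m and not (x of foot_1 in the frame of tray between -0.05 and 0.05 m and y of foot_1 in the frame of tray between -0.08 and 0.078 m and z of foot_1 in the frame of tray between 0.012 and 0.065 m) and x of foot_2 in the frame of hopper_in between -0.076 and 0.076 m and y of foot_2 in the frame of hopper_in between -0.078 and 0.09 m and z of foot_2 in the frame of hopper_in between -0.01 and 0.085 m and not (x of foot_2 in the frame of tray between -0.05 and 0.05 m and y of foot_2 in the frame of tray between -0.08 and 0.078 m and z of foot_2 in the frame of tray between 0.012 and 0.065 m) and x of foot_3 in the frame of hopper_in between -0.076 and 0.076 m and y of foot_3 in the frame of hopper_in between -0.078 and 0.09 m and z of foot_3 in the frame of hopper_in between -0.01 and 0.085 m and not (x of foot_3 in the frame of tray between -0.05 and 0.05 m and y of foot_3 in the frame of tray between -0.08 and 0.078 m and z of foot_3 in the frame of tray between 0.012 and 0.065 m) and x of foot_4 in the frame of hopper_in between -0.076 and 0.076 m and y of foot_4 in the frame of hopper_in between -0.078 and 0.09 m and z of foot_4 in the frame of hopper_in between -0.01 and 0.085 m and not (x of foot_4 in the frame of tray between -0.05 and 0.05 m and y of foot_4 in the frame of tray between -0.08 and 0.078 m and z of foot_4 in the frame of tray between 0.012 and 0.065 m) and x of foot_5 in the frame of hopper_in between -0.076 and 0.076 m and y of foot_5 in the frame of hopper_in between -0.078 and 0.09 m and z of foot_5 in the frame of hopper_in between -0.01 and 0.085 m and not (x of foot_5 in the frame of tray between -0.05 and 0.05 m and y of foot_5 in the frame of tray between -0.08 and 0.078 m and z of foot_5 in the frame of tray between 0.012 and 0.065 m)), for 0.1 s.
At the end, for the whole second after the job is handed in: All five feet lie at rest in the hopper; the tray stands released, level (3 degrees) on the dock's bed (5 mm), lip toward the hopper, in line (7 degrees), within 10 mm of dock_seat sideways and from 20 mm behind to 12 mm ahead of it; red spool within 30 mm of its start (x of tray in the frame of stand between -0.01 and 0.01 m and y of tray in the frame of stand between -0.02 and 0.012 m and z of tray in the frame of stand between 0.055 and 0.064 m and angle between the y axis of tray and the y axis of stand, either way round below 0.12 rad and angle between tray's own z axis and vertical below 0.06 rad and y of tray_bar in the frame of stand below -0.08 m and contact force between the fingers and tray below 0.3 N and linear speed of tray below 0.02 m/s and x of foot_1 in the frame of hopper_in between -0.076 and 0.076 m and y of foot_1 in the frame of hopper_in between -0.078 and 0.09 m and z of foot_1 in the frame of hopper_in between -0.01 and 0.085 m and not (x of foot_1 in the frame of tray between -0.05 and 0.05 m and y of foot_1 in the frame of tray between -0.08 and 0.078 m and z of foot_1 in the frame of tray between 0.012 and 0.065 m) and x of foot_2 in the frame of hopper_in between -0.076 and 0.076 m and y of foot_2 in the frame of hopper_in between -0.078 and 0.09 m and z of foot_2 in the frame of hopper_in between -0.01 and 0.085 m and not (x of foot_2 in the frame of tray between -0.05 and 0.05 m and y of foot_2 in the frame of tray between -0.08 and 0.078 m and z of foot_2 in the frame of tray between 0.012 and 0.065 m) and x of foot_3 in the frame of hopper_in between -0.076 and 0.076 m and y of foot_3 in the frame of hopper_in between -0.078 and 0.09 m and z of foot_3 in the frame of hopper_in between -0.01 and 0.085 m and not (x of foot_3 in the frame of tray between -0.05 and 0.05 m and y of foot_3 in the frame of tray between -0.08 and 0.078 m and z of foot_3 in the frame of tray between 0.012 and 0.065 m) and x of foot_4 in the frame of hopper_in between -0.076 and 0.076 m and y of foot_4 in the frame of hopper_in between -0.078 and 0.09 m and z of foot_4 in the frame of hopper_in between -0.01 and 0.085 m and not (x of foot_4 in the frame of tray between -0.05 and 0.05 m and y of foot_4 in the frame of tray between -0.08 and 0.078 m and z of foot_4 in the frame of tray between 0.012 and 0.065 m) and x of foot_5 in the frame of hopper_in between -0.076 and 0.076 m and y of foot_5 in the frame of hopper_in between -0.078 and 0.09 m and z of foot_5 in the frame of hopper_in between -0.01 and 0.085 m and not (x of foot_5 in the frame of tray between -0.05 and 0.05 m and y of foot_5 in the frame of tray between -0.08 and 0.078 m and z of foot_5 in the frame of tray between 0.012 and 0.065 m) and linear speed of each of foot_1, foot_2, foot_3, foot_4, foot_5 below 0.03 m/s); the robot touches nothing.
It fails at once if the red thread spool is displaced by more than 30 mm (distance of thread_rd from where it was at the start of the episode above 0.03 m).
It also fails if it takes over 72 s, if anything falls off the work surface, if the arm or the gripper's body presses on something with over 40 N, if the wrist force passes 120 N, or if a joint passes its speed limit or range.

## Working session

There is one attempt and no reset: what is moved stays moved. The work goes in short steps, Python scripts to look and compute and a shell command to move; the robot and the scene stay as the last step left them, time stands still between calls to the robot, and variables do not carry over. Pictures are saved under pics/ and viewed, about 8 in all and at most 12, crops included, and the job is handed in when it is done.

```bash
mkdir -p pics; ls; python3 - <<'E'
from workcell import env
import cv2
for n in("top","side"):
    f=env.grab_frame(n); cv2.imwrite(f"pics/{n}0.png",cv2.cvtColor(f,cv2.COLOR_RGB2BGR))
    c=env.get_calibration(n); print(n,c)
print(env.state())
E
```

```text
pics
top {'fx': 410.32183678113097, 'fy': 410.32183678113097, 'cx': 254.75782464436227, 'cy': 192.4282997204242, 'R': array([[-0.00682729, -0.99966188,  0.02509011],
       [-0.99461245,  0.00419313, -0.10357848],
       [ 0.10343825, -0.0256621 , -0.99430477]]), 't': array([  81.9339509 ,  484.30617833, 1116.91174894])}
side {'fx': 495.4681170712769, 'fy': 495.4681170712769, 'cx': 254.39036291718517, 'cy': 184.33861395452257, 'R': array([[-0.96901134, -0.24690656, -0.00736047],
       [-0.1188003 ,  0.49195561, -0.86247676],
       [ 0.2165722 , -0.83487533, -0.50604314]]), 't': array([ 509.96228409,  101.48007687, 1358.40453035])}
{'time_s': 0.1, 'qpos': array([-6.43421395e+01,  1.83461718e+01,  8.96994745e+01, -7.55124693e-04,
        7.20435138e+01, -1.14652154e+00]), 'qvel': array([-0.00407001,  0.00498344, -0.11377589,  0.01770885,  0.07987887,
       -0.05654303]), 'effort': array([ 5.05157223e-04, -4.13335562e+01, -2.32510310e+01,  7.28705898e-02,
        4.21651674e-02, -6.64767526e-05]), 'ee_pos': array([ 259.08941151, -512.81343932,  213.2220652 ]), 'ee_rot': array([-1.79910843e+02, -1.06618810e-03,  2.68046145e+01]), 'force': array([-0.40755879,  0.34099675, -0.05825962]), 'torque': array([-0.01784539,  0.0206383 , -0.06749018]), 'gripper_width': 91.26068354052205}
```

View pics/top0.png

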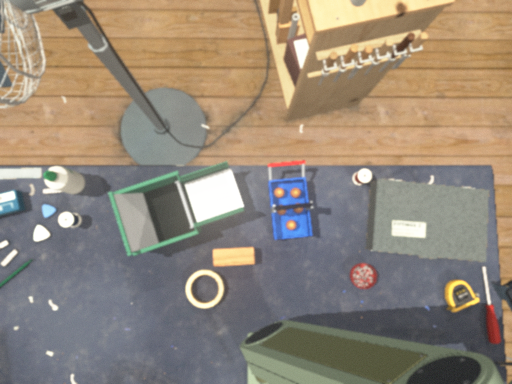

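View pics/side0.png

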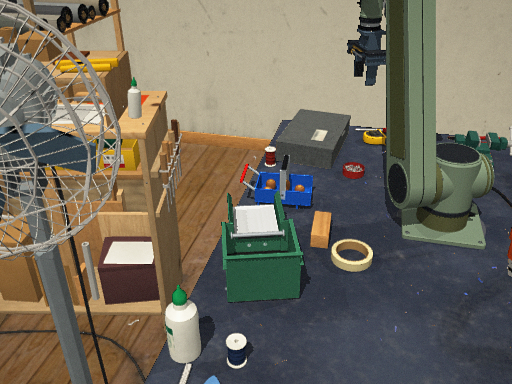

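Top view: tray (blue) at about (290,208), with its red bar at (287,165) on the far side, and the dock bed (white) at (213,195). The hopper is at (155,215) and the red spool at (362,177). I'll measure from an enlarged crop and masks.

```bash
cat > h.py <<'E'
from workcell import env
import cv2, numpy as np
def ray(n,u,v,z):
    c=env.get_calibration(n);R=np.array(c["R"]);t=np.array(c["t"])
    d=R.T@np.array([(u-c["cx"])/c["fx"],(v-c["cy"])/c["fy"],1]);o=-R.T@t
    return o+d*(z-o[2])/d[2]
def proj(n,X):
    c=env.get_calibration(n);p=np.array(c["R"])@np.array(X)+np.array(c["t"])
    return c["fx"]*p[0]/p[2]+c["cx"],c["fy"]*p[1]/p[2]+c["cy"]
def crop(f,x0,y0,x1,y1,s,name):
    cv2.imwrite(name,cv2.resize(cv2.cvtColor(f[y0:y1,x0:x1],cv2.COLOR_RGB2BGR),None,fx=s,fy=s,interpolation=cv2.INTER_CUBIC))
def rect(f,m,x0,y0,x1,y1):
    k=np.zeros(m.shape,np.uint8);k[y0:y1,x0:x1]=m[y0:y1,x0:x1]*255
    c=max(cv2.findContours(k,cv2.RETR_EXTERNAL,cv2.CHAIN_APPROX_NONE)[0],key=cv2.contourArea)
    return c,cv2.minAreaRect(c)
def masks(f):
    r,g,b=[f[...,i].astype(int) for i in range(3)]
    return dict(red=(r>130)&(g<90)&(b<90),blue=(b>110)&(r<80)&(b>g+40),white=(r>190)&(g>190)&(b>190),green=(g>r+25)&(g>b+10))
E
python3 - <<'E'
from h import *
f=cv2.cvtColor(cv2.imread("pics/top0.png"),cv2.COLOR_BGR2RGB)
crop(f,105,155,325,265,3.6,"pics/c1.png")
m=masks(f)
c,r=rect(f,m["red"],255,150,320,180);print("red",r,ray("top",*r[0],80))
c,r=rect(f,m["blue"],255,165,330,250);print("blue",r);print([ray("top",*p,60).round() for p in cv2.boxPoints(r)])
c,r=rect(f,m["white"],175,160,250,230);print("bed",r,cv2.boxPoints(r));print([ray("top",*p,60).round(1) for p in cv2.boxPoints(r)],ray("top",*r[0],60))
c,r=rect(f,m["green"],100,150,250,260);print("green",r,cv2.boxPoints(r))
E
```

```text
Traceback (most recent call last):
  File "h.py", line 14, in rect
    c=max(cv2.findContours(k,cv2.RETR_EXTERNAL,cv2.CHAIN_APPROX_NONE)[0],key=cv2.contourArea)
ValueError: max() iterable argument is empty
```

View pics/c1.png

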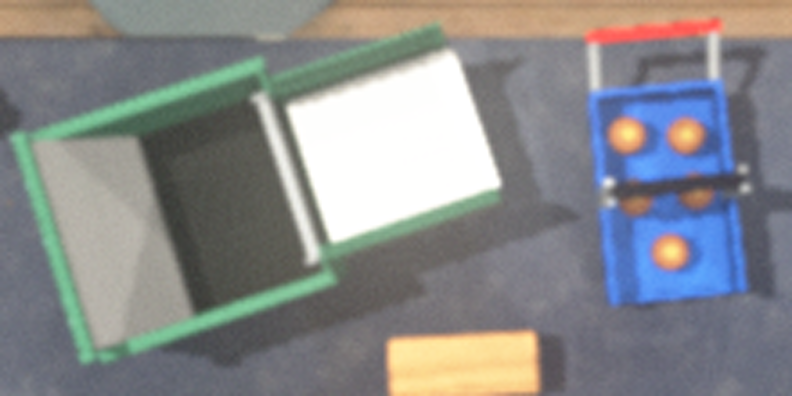

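Crop: the red bar ends are at about (588,37) and (720,25) and the bail runs (607,193)–(747,178). The bed corners are (287,102), (455,52), (500,188) and (328,243), and the rod runs (257,97)–(313,262). All five feet are upright.

```bash
python3 - <<'E'
from h import *
f=cv2.cvtColor(cv2.imread("pics/top0.png"),cv2.COLOR_BGR2RGB)
r_,g,b=[f[...,i].astype(int) for i in range(3)]
def P(x,y,z,n="top"): return ray(n,(x+.5)/3.6-.5+105,(y+.5)/3.6-.5+155,z)
red=(r_>150)&(r_>g+90)&(r_>b+90)
c,r=rect(f,red,255,150,320,180);print("red",r)
bx=cv2.boxPoints(r);print("bar ctr",ray("top",*r[0],80).round(1))
e=[P(590,37,80),P(719,26,80)];d=e[0]-e[1];print("bar ends",e,"yaw x",np.degrees(np.arctan2(d[1],d[0])),np.linalg.norm(d))
e=[P(607,193,118),P(747,178,118)];d=e[0]-e[1];print("bail",(e[0]+e[1])/2,np.degrees(np.arctan2(d[1],d[0])),np.linalg.norm(d))
m=(b>100)&(b>r_+60)
c,r=rect(f,m,262,165,330,250);print("blue",r)
print("tray corners z60 rear",P(590,92,60),P(722,84,60),"front lip z24",P(611,304,24),P(746,290,24))
print("floor front->", )
print("rod",P(258,97,69),P(314,260,69),"y axis deg",)
q=[P(287,102,60),P(455,52,60),P(500,188,60),P(328,243,60)]
print("bed",np.round(q,1))
h=[P(13,136,110),P(262,60,100),P(334,278,100),P(85,360,110)]
print("hopper z100",np.round(h,1))
print("cheek tops z106",P(438,28,106),P(500,188,106))
print("cam",[(-np.array(env.get_calibration(n)["R"]).T@np.array(env.get_calibration(n)["t"])).round() for n in("top","side")])
E
```

```text
red ((286.48431396484375, 163.3348388671875), (3.9819819927215576, 37.307376861572266), 84.5596694946289)
bar ctr [556.6  -4.5  80. ]
bar ends [array([552.49010797,  43.4905469 ,  80.        ]), array([560.51852762, -52.48125754,  80.        ])] yaw x 94.78188397387237 96.3070234696443
bail [439.39554217 -14.85032313 118.        ] 95.81366100381315 100.0311904106193
blue ((287.9257507324219, 191.25741577148438), (27.16451644897461, 38.80644989013672), 84.2894058227539)
tray corners z60 rear [514.11557213  42.71566232  60.        ] [519.8477345  -56.87531698  60.        ] front lip z24 [355.45737268  26.17282389  24.        ] [365.39248054 -77.63829016  24.        ]
floor front->
rod [510.02565827 289.38051506  69.        ] [389.47421674 246.98419518  69.        ] y axis deg
bed [[507.4 269.3  60. ]
 [544.8 144.   60. ]
 [442.2 110.6  60. ]
 [402.1 237.9  60. ]]
hopper z100 [[477.4 454.8 110. ]
 [532.8 281.7 100. ]
 [376.  228.8 100. ]
 [320.1 400.3 110. ]]
cheek tops z106 [554.85629039 154.7019398  106.        ] [439.07846464 110.48261208 106.        ]
cam [array([ 367.,  109., 1159.]), array([ 212., 1210.,  779.])]
```

```bash
python3 -m jog '[{"dx":0.008,"dy":0.022,"wz":0.05},{"dx":0.016,"dy":0.044,"wz":0.1},{"dx":0.016,"dy":0.044,"wz":0.11},{"dx":0.016,"dy":0.044,"wz":0.11},{"dx":0.016,"dy":0.044,"wz":0.11},{"dx":0.016,"dy":0.044,"wz":0.11},{"dx":0.016,"dy":0.044,"wz":0.11},{"dx":0.016,"dy":0.044,"wz":0.11},{"dx":0.016,"dy":0.044,"wz":0.11},{"dx":0.016,"dy":0.044,"wz":0.11}]' && python3 -m jog '[{"dx":0.016,"dy":0.044,"wz":0.11},{"dx":0.012,"dy":0.036,"wz":0.052},{"grip":0.2},{"dz":-0.01},{"dz":-0.01}]' 20
```

```text
invalid input
```

```bash
python3 -m jog '[{"dx":0.008,"dy":0.022,"dz":0,"wx":0,"wy":0,"wz":0.05,"grip":-1}]'
```

```text
time_s: 0.2
ee_pos: [266.8, -492.6, 213.1]
ee_rot: [180.0, 0.0, 29.6]
force: [-0.0, 0.2, -0.9]
gripper_width: 91.1
```

```bash
python3 -m jog '[{"dx":0.016,"dy":0.044,"dz":0,"wx":0,"wy":0,"wz":0.1,"grip":-1},{"dx":0.016,"dy":0.044,"dz":0,"wx":0,"wy":0,"wz":0.1,"grip":-1},{"dx":0.016,"dy":0.044,"dz":0,"wx":0,"wy":0,"wz":0.11,"grip":-1},{"dx":0.016,"dy":0.044,"dz":0,"wx":0,"wy":0,"wz":0.11,"grip":-1},{"dx":0.016,"dy":0.044,"dz":0,"wx":0,"wy":0,"wz":0.11,"grip":-1},{"dx":0.016,"dy":0.044,"dz":0,"wx":0,"wy":0,"wz":0.11,"grip":-1},{"dx":0.016,"dy":0.044,"dz":0,"wx":0,"wy":0,"wz":0.11,"grip":-1},{"dx":0.016,"dy":0.044,"dz":0,"wx":0,"wy":0,"wz":0.11,"grip":-1},{"dx":0.016,"dy":0.044,"dz":0,"wx":0,"wy":0,"wz":0.11,"grip":-1},{"dx":0.016,"dy":0.044,"dz":-0.01,"wx":0,"wy":0,"wz":0.11,"grip":-1}]' && python3 -m jog '[{"dx":0.0125,"dy":0.038,"dz":-0.024,"wx":0,"wy":0,"wz":0.063,"grip":-0.3},{"dx":0,"dy":0,"dz":0,"wx":0,"wy":0,"wz":0,"grip":-0.3},{"dx":0,"dy":0,"dz":0,"wx":0,"wy":0,"wz":0,"grip":-0.3}]' 20; python3 - <<'E'
from h import *
print(env.state()["qpos"].round(1))
f=env.grab_frame("top");g=env.grab_frame("side")
crop(f,240,130,340,250,5,"pics/a.png");crop(g,215,100,345,220,5,"pics/b.png")
a=cv2.imread("pics/a.png");b=cv2.imread("pics/b.png");k=np.hstack([a,b]);print(k.shape)
cv2.imwrite("pics/ab1.png",cv2.resize(k,None,fx=.69,fy=.69,interpolation=cv2.INTER_AREA))
E
```

```text
time_s: 1.2
ee_pos: [428.3, -49.5, 204.8]
ee_rot: [179.8, 0.0, 91.8]
force: [1.0, 0.2, -0.0]
gripper_width: 91.5
time_s: 1.5
ee_pos: [439.3, -12.6, 179.3]
ee_rot: [-179.9, 0.0, 95.3]
force: [-0.2, 0.5, 0.4]
gripper_width: 69.9
[ -3.1   7.8 109.2  -0.   63.1  -8.4]
(600, 1150, 3)
```

View pics/ab1.png

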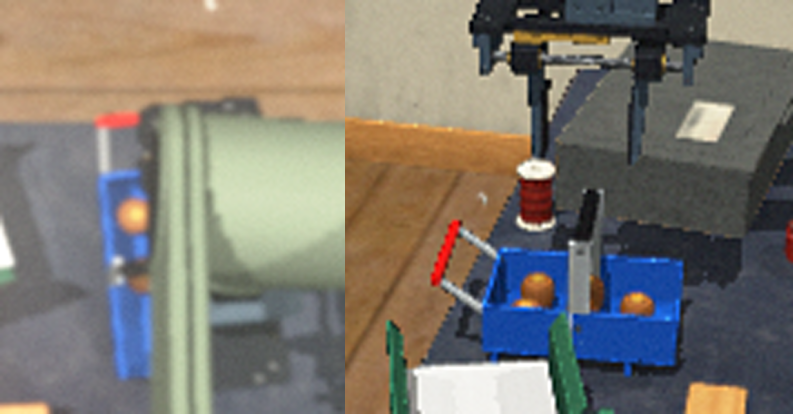

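The fingers straddle the bail in the side view: bail at about (590,240), fingers at (540,130) and (636,130). I'll descend and grip.

```bash
python3 -m jog '[{"dx":0,"dy":-0.002,"dz":-0.03,"wx":0,"wy":0,"wz":0,"grip":-0.3},{"dx":0,"dy":0,"dz":-0.03,"wx":0,"wy":0,"wz":0,"grip":-0.3},{"dx":0,"dy":0,"dz":-0.015,"wx":0,"wy":0,"wz":0,"grip":-0.3},{"dx":0,"dy":0,"dz":-0.005,"wx":0,"wy":0,"wz":0,"grip":-0.3},{"dx":0,"dy":0,"dz":0,"wx":0,"wy":0,"wz":0,"grip":1},{"dx":0,"dy":0,"dz":0,"wx":0,"wy":0,"wz":0,"grip":1},{"dx":0,"dy":0,"dz":0,"wx":0,"wy":0,"wz":0,"grip":1},{"dx":0,"dy":0,"dz":0,"wx":0,"wy":0,"wz":0,"grip":1},{"dx":0,"dy":0,"dz":0,"wx":0,"wy":0,"wz":0,"grip":1},{"dx":0,"dy":0,"dz":0,"wx":0,"wy":0,"wz":0,"grip":1}]' 45;  python3 -m jog '[{"dx":0,"dy":0,"dz":0,"wx":0,"wy":0,"wz":0,"grip":1},{"dx":0,"dy":0,"dz":0,"wx":0,"wy":0,"wz":0,"grip":1},{"dx":0,"dy":0,"dz":0.003,"wx":0,"wy":0,"wz":0,"grip":1},{"dx":0,"dy":0,"dz":0.005,"wx":0,"wy":0,"wz":0,"grip":1},{"dx":0,"dy":0,"dz":0.005,"wx":0,"wy":0,"wz":0,"grip":1}]'
```

```text
time_s: 2.6
ee_pos: [439.9, -15.2, 100.2]
ee_rot: [180.0, 0.0, 95.2]
force: [-0.4, -0.4, -0.2]
gripper_width: 14.0
time_s: 3.1
ee_pos: [439.5, -15.2, 113.0]
ee_rot: [-179.9, -0.0, 95.2]
force: [-0.7, 1.2, -3.7]
gripper_width: 11.7
```

```bash
python3 -m jog '[{"dx":0,"dy":0,"dz":0.010,"wx":0,"wy":0,"wz":0,"grip":1},{"dx":0,"dy":0,"dz":0.015,"wx":0,"wy":0,"wz":0,"grip":1},{"dx":0,"dy":0,"dz":0.02,"wx":0,"wy":0,"wz":0,"grip":1},{"dx":0,"dy":0,"dz":0.02,"wx":0,"wy":0,"wz":0,"grip":1},{"dx":0,"dy":0.002,"dz":0.02,"wx":0,"wy":0,"wz":-0.02,"grip":1},{"dx":0,"dy":0.005,"dz":0.015,"wx":0,"wy":0,"wz":-0.04,"grip":1},{"dx":0,"dy":0.008,"dz":0.01,"wx":0,"wy":0,"wz":-0.06,"grip":1},{"dx":0,"dy":0.011,"dz":0.007,"wx":0,"wy":0,"wz":-0.08,"grip":1},{"dx":0.002,"dy":0.014,"dz":0,"wx":0,"wy":0,"wz":-0.09,"grip":1},{"dx":0.003,"dy":0.017,"dz":0,"wx":0,"wy":0,"wz":-0.1,"grip":1}]'; python3 -m jog '[{"dx":0.004,"dy":0.018,"dz":0,"wx":0,"wy":0,"wz":-0.1,"grip":1},{"dx":0.004,"dy":0.018,"dz":0,"wx":0,"wy":0,"wz":-0.1,"grip":1},{"dx":0.004,"dy":0.018,"dz":0,"wx":0,"wy":0,"wz":-0.1,"grip":1},{"dx":0.004,"dy":0.018,"dz":0,"wx":0,"wy":0,"wz":-0.1,"grip":1},{"dx":0.003,"dy":0.018,"dz":0,"wx":0,"wy":0,"wz":-0.1,"grip":1},{"dx":0.003,"dy":0.018,"dz":0,"wx":0,"wy":0,"wz":-0.1,"grip":1},{"dx":0.002,"dy":0.017,"dz":0,"wx":0,"wy":0,"wz":-0.1,"grip":1},{"dx":0.001,"dy":0.015,"dz":0,"wx":0,"wy":0,"wz":-0.1,"grip":1},{"dx":0,"dy":0.012,"dz":0,"wx":0,"wy":0,"wz":-0.08,"grip":1},{"dx":0,"dy":0.009,"dz":0,"wx":0,"wy":0,"wz":-0.07,"grip":1}]'; python3 -m jog '[{"dx":0,"dy":0.006,"dz":0,"wx":0,"wy":0,"wz":-0.06,"grip":1},{"dx":0,"dy":0.003,"dz":0,"wx":0,"wy":0,"wz":-0.04,"grip":1},{"dx":0,"dy":0,"dz":0,"wx":0,"wy":0,"wz":-0.01,"grip":1},{"dx":0,"dy":0,"dz":0,"wx":0,"wy":0,"wz":0,"grip":1},{"dx":0,"dy":0,"dz":0,"wx":0,"wy":0,"wz":0,"grip":1}]';python3 - <<'E'
from h import *
f=env.grab_frame("top");g=env.grab_frame("side")
crop(f,105,110,295,260,3,"pics/a.png");crop(g,175,100,325,310,3,"pics/b.png")
a=cv2.imread("pics/a.png");b=cv2.imread("pics/b.png");a=cv2.copyMakeBorder(a,0,b.shape[0]-a.shape[0],0,0,cv2.BORDER_CONSTANT)
k=np.hstack([a,b]);cv2.imwrite("pics/ab2.png",cv2.resize(k,None,fx=.75,fy=.75,interpolation=cv2.INTER_AREA));print(k.shape)
E
```

```text
time_s: 4.1
ee_pos: [444.7, 42.0, 230.9]
ee_rot: [179.9, -0.0, 72.5]
force: [0.9, 0.8, -3.9]
gripper_width: 11.5
time_s: 5.1
ee_pos: [469.6, 203.6, 230.4]
ee_rot: [-180.0, -0.0, 18.2]
force: [1.0, -0.3, -4.4]
gripper_width: 11.8
time_s: 5.6
ee_pos: [469.7, 211.5, 230.2]
ee_rot: [180.0, -0.0, 12.1]
force: [0.9, -0.2, -3.7]
gripper_width: 11.6
(630, 1020, 3)
```

View pics/ab2.png

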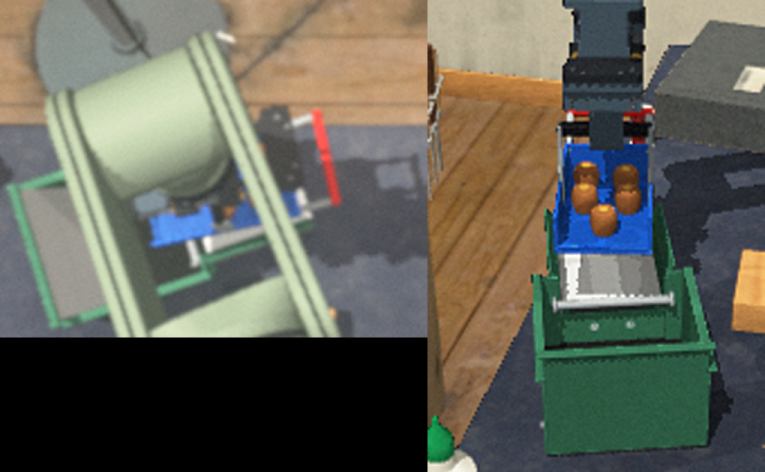

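Side view: all five feet are still aboard and the tray is over the dock. I over-rotated by about 5.7°, so I'll correct that and check against the rod ends.

```bash
python3 -m jog '[{"dx":0,"dy":-0.001,"dz":0,"wx":0,"wy":0,"wz":0.03,"grip":1},{"dx":0,"dy":-0.0015,"dz":0,"wx":0,"wy":0,"wz":0.04,"grip":1},{"dx":0,"dy":-0.001,"dz":0,"wx":0,"wy":0,"wz":0.03,"grip":1},{"dx":0,"dy":0,"dz":0,"wx":0,"wy":0,"wz":0,"grip":1},{"dx":0,"dy":0,"dz":0,"wx":0,"wy":0,"wz":0,"grip":1}]';python3 - <<'E'
from h import *
s=env.state();print(s["ee_pos"],s["ee_rot"])
q=[ray("side",232.6,234.7,69),ray("side",283.2,232.4,69)];print(q,(q[0]+q[1])/2)
g=env.grab_frame("side");crop(g,205,130,325,250,5,"pics/s3.png")
# predicted rod centre & seat from tray estimate
yaw=np.radians(17.7);X=np.array([np.cos(yaw),np.sin(yaw),0]);Y=np.array([-X[1],X[0],0]);S=np.array([468,211.8,0])
O=s["ee_pos"]*[1,1,0]+[0,0,s["ee_pos"][2]-100]
for n,p in dict(rodL=S+X*76+58*Y+[0,0,69],rodR=S-X*76+58*Y+[0,0,69],lipL=O+X*50+80*Y+[0,0,24],lipR=O-X*50+80*Y+[0,0,24],bedL=S+X*56-86*Y+[0,0,60],bedR=S-X*56-86*Y+[0,0,60]).items():
    u,v=proj("side",p);print(n,round((u-205)*5,0),round((v-130)*5,0))
E
```

```text
time_s: 6.2
ee_pos: [469.8, 208.2, 230.0]
ee_rot: [180.0, -0.0, 17.8]
force: [0.6, 1.2, -4.8]
gripper_width: 11.7
[469.79765238 208.1550757  230.01108347] [ 1.79995593e+02 -1.69182396e-03  1.77654330e+01]
[array([507.5702172 , 284.36851221,  69.        ]), array([390.85251641, 246.19695202,  69.        ])] [449.21136681 265.28273211  69.        ]
rodL 104.0 526.0
rodR 418.0 513.0
lipL 153.0 397.0
lipR 370.0 388.0
bedL 140.0 378.0
bedR 349.0 370.0
```

View pics/s3.png

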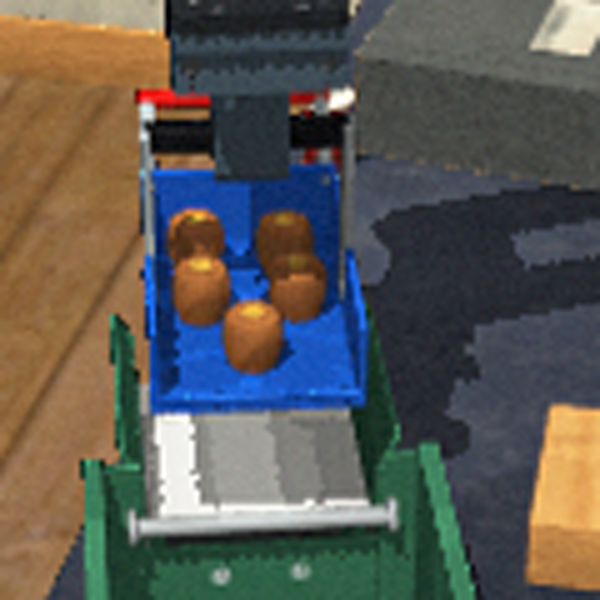

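Everything matches: rod centre predicted at (261,520) and seen at (263,522), and the tray lip is between the cheeks. Lowering.

```bash
python3 -m jog '[{"dx":0,"dy":0,"dz":-0.006,"wx":0,"wy":0,"wz":0,"grip":1},{"dx":0,"dy":0,"dz":-0.01,"wx":0,"wy":0,"wz":0,"grip":1},{"dx":0,"dy":0,"dz":-0.012,"wx":0,"wy":0,"wz":0,"grip":1},{"dx":0,"dy":0,"dz":-0.012,"wx":0,"wy":0,"wz":0,"grip":1},{"dx":0,"dy":0,"dz":-0.01,"wx":0,"wy":0,"wz":0,"grip":1},{"dx":0,"dy":0,"dz":-0.008,"wx":0,"wy":0,"wz":0,"grip":1},{"dx":0,"dy":0,"dz":-0.005,"wx":0,"wy":0,"wz":0,"grip":1},{"dx":0,"dy":0,"dz":-0.003,"wx":0,"wy":0,"wz":0,"grip":1},{"dx":0,"dy":0,"dz":-0.002,"wx":0,"wy":0,"wz":0,"grip":1},{"dx":0,"dy":0,"dz":0,"wx":0,"wy":0,"wz":0,"grip":1}]'; python3 -m jog '[{"dx":0,"dy":0,"dz":-0.0005,"wx":0,"wy":0,"wz":0,"grip":1},{"dx":0,"dy":0,"dz":-0.001,"wx":0,"wy":0,"wz":0,"grip":1},{"dx":0,"dy":0,"dz":0,"wx":0,"wy":0,"wz":0,"grip":1}]'
```

```text
time_s: 7.25
ee_pos: [469.9, 208.3, 162.0]
ee_rot: [180.0, -0.0, 17.8]
force: [-0.7, -0.2, -4.9]
gripper_width: 11.5
time_s: 7.55
ee_pos: [469.8, 208.3, 160.6]
ee_rot: [180.0, -0.0, 17.8]
force: [0.4, -0.5, -5.3]
gripper_width: 11.5
```

```bash
python3 -m jog '[{"dx":0,"dy":0,"dz":-0.001,"wx":0,"wy":0,"wz":0,"grip":1},{"dx":0,"dy":0,"dz":0,"wx":0,"wy":0,"wz":0,"grip":1}]'; python3 -m jog '[{"dx":0,"dy":0,"dz":-0.001,"wx":0,"wy":0,"wz":0,"grip":1},{"dx":0,"dy":0,"dz":0,"wx":0,"wy":0,"wz":0,"grip":1}]'
```

```text
time_s: 7.75
ee_pos: [469.9, 208.5, 160.0]
ee_rot: [-180.0, -0.0, 17.8]
force: [-0.4, 1.0, -1.8]
gripper_width: 11.8
time_s: 7.95
ee_pos: [470.0, 208.6, 160.0]
ee_rot: [-180.0, -0.1, 17.8]
force: [-2.7, 0.4, 6.1]
gripper_width: 11.6
```

```bash
python3 -m jog '[{"dx":0,"dy":0,"dz":0.001,"wx":0,"wy":0,"wz":0,"grip":0.7},{"dx":0,"dy":0,"dz":0,"wx":0,"wy":0,"wz":0,"grip":0.2},{"dx":0,"dy":0,"dz":0,"wx":0,"wy":0,"wz":0,"grip":0},{"dx":0,"dy":0,"dz":0.005,"wx":0,"wy":0,"wz":0,"grip":0},{"dx":0,"dy":0,"dz":0.02,"wx":0,"wy":0,"wz":0,"grip":0},{"dx":0,"dy":0,"dz":0.03,"wx":0,"wy":0,"wz":0,"grip":0},{"dx":0,"dy":0,"dz":0.02,"wx":0,"wy":0,"wz":0,"grip":0}]'; python3 - <<'E'
from h import *
s=env.state();O=np.array([470,208.4,60])
yaw=np.radians(17.8);X=np.array([np.cos(yaw),np.sin(yaw),0]);Y=np.array([-X[1],X[0],0])
b=O-118*Y;print("bar",b,"delta",b-s["ee_pos"]*[1,1,0]-[0,0,0],Y)
f=env.grab_frame("top");g=env.grab_frame("side")
crop(f,105,140,275,260,3,"pics/a.png");crop(g,195,120,335,260,3,"pics/b.png")
a=cv2.imread("pics/a.png");b2=cv2.imread("pics/b.png");a=cv2.copyMakeBorder(a,0,b2.shape[0]-a.shape[0],0,0,cv2.BORDER_CONSTANT)
k=np.hstack([a,b2]);cv2.imwrite("pics/ab4.png",k[:, :]if k.shape[1]<800 else cv2.resize(k,None,fx=.8,fy=.8,interpolation=cv2.INTER_AREA));print(k.shape)
r,gg,bb=[f[...,i].astype(int) for i in range(3)]
red=(r>150)&(r>gg+90)&(r>bb+90);c,rr=rect(f,red,225,140,280,230);print(rr,cv2.boxPoints(rr),ray("top",*rr[0],140), proj("top",b+[0,0,80]))
E
```

```text
time_s: 8.65
ee_pos: [470.4, 208.5, 236.5]
ee_rot: [180.0, -0.1, 17.8]
force: [0.7, 0.5, 0.2]
gripper_width: 45.4
bar [506.07204599  96.04873166  60.        ] delta [  35.65054007 -112.40957676   60.        ] [-0.3056953   0.95212939  0.        ]
(420, 930, 3)
((248.8324737548828, 178.55288696289062), (39.49839782714844, 4.567158222198486), 72.47442626953125) [[240.7078  160.40805]
 [245.06296 159.03275]
 [256.95715 196.69772]
 [252.60199 198.07303]] [507.70053274  96.85441157 140.        ] (np.float64(249.15766397678755), np.float64(179.1963013015283))
```

View pics/ab4.png

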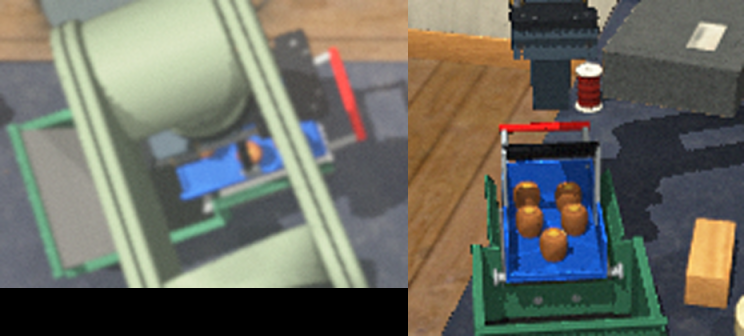

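Docked level with five feet aboard. The measured bar centre (507.7, 96.9) agrees with the expected (506.1, 96.0). Going to the bar.

```bash
python3 -m jog '[{"dx":0.0055,"dy":-0.017,"dz":0,"wx":0,"wy":0,"wz":0,"grip":0.1},{"dx":0.009,"dy":-0.028,"dz":0,"wx":0,"wy":0,"wz":0,"grip":0.1},{"dx":0.009,"dy":-0.028,"dz":0,"wx":0,"wy":0,"wz":0,"grip":0.1},{"dx":0.008,"dy":-0.024,"dz":0,"wx":0,"wy":0,"wz":0,"grip":0.1},{"dx":0.005,"dy":-0.015,"dz":-0.02,"wx":0,"wy":0,"wz":0,"grip":0.1},{"dx":0,"dy":0,"dz":-0.03,"wx":0,"wy":0,"wz":0,"grip":0.1},{"dx":0,"dy":0,"dz":-0.03,"wx":0,"wy":0,"wz":0,"grip":0.1},{"dx":0,"dy":0,"dz":-0.02,"wx":0,"wy":0,"wz":0,"grip":0.1},{"dx":0,"dy":0,"dz":-0.01,"wx":0,"wy":0,"wz":0,"grip":0.1},{"dx":0,"dy":0,"dz":0,"wx":0,"wy":0,"wz":0,"grip":0.1}]'; python3 -m jog '[{"dx":0,"dy":0,"dz":0,"wx":0,"wy":0,"wz":0,"grip":0.6},{"dx":0,"dy":0,"dz":0,"wx":0,"wy":0,"wz":0,"grip":0.9},{"dx":0,"dy":0,"dz":0,"wx":0,"wy":0,"wz":0,"grip":1},{"dx":0,"dy":0,"dz":0,"wx":0,"wy":0,"wz":0,"grip":1},{"dx":0,"dy":0,"dz":0,"wx":0,"wy":0,"wz":0,"grip":1},{"dx":0,"dy":0,"dz":0,"wx":0,"wy":0,"wz":0,"grip":1}]' 15
python3 - <<'E'
import numpy as np
# bar path in stand (y,z) relative to start y=-122,z=140 ; rod (58,69), bar rel (-168,70)
Y=np.array([-.304,.953]);p=None
for d in range(0,75,5):
    t=np.radians(d);y=58-168*np.cos(t)+70*np.sin(t);z=69+168*np.sin(t)+70*np.cos(t)
    if p: dy,dz=y-p[0],z-p[1];print(d,"y %.1f z %.1f"%(y,z),"dx %.1f dy %.1f dz %.1f"%(dy*Y[0],dy*Y[1],dz))
    p=(y,z)
E
```

```text
time_s: 9.75
ee_pos: [505.1, 96.0, 122.7]
ee_rot: [-180.0, 0.2, 17.8]
force: [-0.6, -0.1, -0.0]
gripper_width: 41.1
time_s: 10.35
ee_pos: [506.6, 96.4, 125.1]
ee_rot: [180.0, -0.1, 17.8]
force: [0.1, -0.4, 4.2]
gripper_width: 9.8
5 y -103.3 z 153.4 dx -2.0 dy 6.4 dz 14.4
10 y -95.3 z 167.1 dx -2.4 dy 7.6 dz 13.7
15 y -86.2 z 180.1 dx -2.8 dy 8.7 dz 13.0
20 y -75.9 z 192.2 dx -3.1 dy 9.8 dz 12.1
25 y -64.7 z 203.4 dx -3.4 dy 10.7 dz 11.2
30 y -52.5 z 213.6 dx -3.7 dy 11.6 dz 10.2
35 y -39.5 z 222.7 dx -4.0 dy 12.4 dz 9.1
40 y -25.7 z 230.6 dx -4.2 dy 13.1 dz 7.9
45 y -11.3 z 237.3 dx -4.4 dy 13.7 dz 6.7
50 y 3.6 z 242.7 dx -4.5 dy 14.2 dz 5.4
55 y 19.0 z 246.8 dx -4.7 dy 14.6 dz 4.1
60 y 34.6 z 249.5 dx -4.8 dy 14.9 dz 2.7
65 y 50.4 z 250.8 dx -4.8 dy 15.1 dz 1.4
70 y 66.3 z 250.8 dx -4.8 dy 15.1 dz -0.0
```

```bash
python3 -m jog '[{"dx":-0.001,"dy":0.003,"dz":0.001,"wx":0,"wy":0,"wz":0,"grip":1},{"dx":-0.001,"dy":0.003,"dz":0.001,"wx":0,"wy":0,"wz":0,"grip":1},{"dx":-0.0006,"dy":0.002,"dz":0,"wx":0,"wy":0,"wz":0,"grip":1},{"dx":0,"dy":0,"dz":0,"wx":0,"wy":0,"wz":0,"grip":1}]'; python3 -m jog '[{"dx":-0.0006,"dy":0.002,"dz":0,"wx":0,"wy":0,"wz":0,"grip":1},{"dx":0,"dy":0,"dz":0,"wx":0,"wy":0,"wz":0,"grip":1}]'; python3 -m jog '[{"dx":-0.0005,"dy":0.0015,"dz":0,"wx":0,"wy":0,"wz":0,"grip":1},{"dx":0,"dy":0,"dz":0,"wx":0,"wy":0,"wz":0,"grip":1}]'
```

```text
time_s: 10.75
ee_pos: [503.2, 104.7, 126.2]
ee_rot: [-180.0, 0.0, 17.8]
force: [-0.7, 0.4, -2.9]
gripper_width: 9.2
time_s: 10.95
ee_pos: [502.8, 106.5, 126.2]
ee_rot: [-180.0, 0.0, 17.8]
force: [0.1, -0.2, -1.8]
gripper_width: 9.3
time_s: 11.15
ee_pos: [503.0, 107.4, 126.7]
ee_rot: [179.9, -0.0, 17.8]
force: [0.8, -3.0, -0.2]
gripper_width: 9.4
```

Rib meets the rod (-3 N in y). Starting the arc.

```bash
python3 -m jog '[{"dx":-0.001,"dy":0.003,"dz":0.006,"wx":0,"wy":0,"wz":0,"grip":1},{"dx":-0.001,"dy":0.0034,"dz":0.0072,"wx":0,"wy":0,"wz":0,"grip":1},{"dx":-0.0012,"dy":0.0037,"dz":0.0069,"wx":0,"wy":0,"wz":0,"grip":1},{"dx":-0.0012,"dy":0.0039,"dz":0.0068,"wx":0,"wy":0,"wz":0,"grip":1},{"dx":-0.0014,"dy":0.0043,"dz":0.0066,"wx":0,"wy":0,"wz":0,"grip":1},{"dx":-0.0014,"dy":0.0044,"dz":0.0064,"wx":0,"wy":0,"wz":0,"grip":1}]'; python3 -m jog '[{"dx":-0.0015,"dy":0.0048,"dz":0.0061,"wx":0,"wy":0,"wz":0,"grip":1},{"dx":-0.0016,"dy":0.005,"dz":0.006,"wx":0,"wy":0,"wz":0,"grip":1},{"dx":-0.0017,"dy":0.0053,"dz":0.0057,"wx":0,"wy":0,"wz":0,"grip":1},{"dx":-0.0017,"dy":0.0054,"dz":0.0055,"wx":0,"wy":0,"wz":0,"grip":1},{"dx":-0.0018,"dy":0.0057,"dz":0.0052,"wx":0,"wy":0,"wz":0,"grip":1},{"dx":-0.0019,"dy":0.0059,"dz":0.005,"wx":0,"wy":0,"wz":0,"grip":1}]';python3 - <<'E'
from h import *
g=env.grab_frame("side");crop(g,185,90,335,290,3,"pics/s5.png")
E
```

```text
time_s: 11.75
ee_pos: [495.9, 130.0, 167.4]
ee_rot: [179.9, -0.1, 17.8]
force: [2.2, -5.1, 1.0]
gripper_width: 9.5
time_s: 12.35
ee_pos: [485.9, 162.1, 201.4]
ee_rot: [179.9, -0.1, 17.8]
force: [1.8, -5.1, 4.2]
gripper_width: 9.7
```

View pics/s5.png

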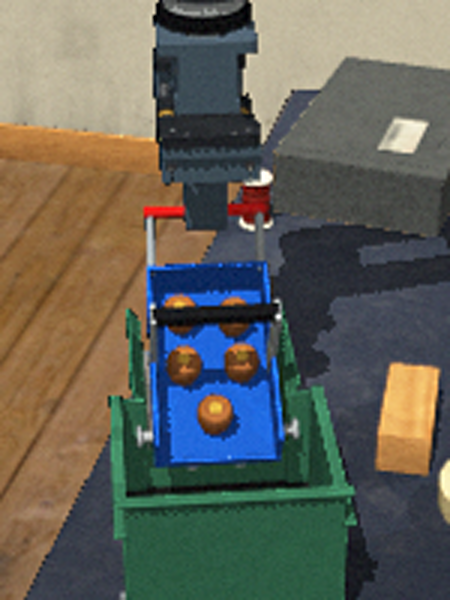

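At about 30° the tray sits on the rod and the feet are still in place. Continuing.

```bash
python3 -m jog '[{"dx":-0.002,"dy":0.0061,"dz":0.0046,"wx":0,"wy":0,"wz":0,"grip":1},{"dx":-0.002,"dy":0.0062,"dz":0.0044,"wx":0,"wy":0,"wz":0,"grip":1},{"dx":-0.0021,"dy":0.0065,"dz":0.0041,"wx":0,"wy":0,"wz":0,"grip":1},{"dx":-0.0021,"dy":0.0066,"dz":0.0038,"wx":0,"wy":0,"wz":0,"grip":1},{"dx":-0.0022,"dy":0.0068,"dz":0.0035,"wx":0,"wy":0,"wz":0,"grip":1},{"dx":-0.0022,"dy":0.0069,"dz":0.0032,"wx":0,"wy":0,"wz":0,"grip":1},{"dx":-0.0022,"dy":0.007,"dz":0.0028,"wx":0,"wy":0,"wz":0,"grip":1},{"dx":-0.0023,"dy":0.0072,"dz":0.0025,"wx":0,"wy":0,"wz":0,"grip":1},{"dx":0,"dy":0,"dz":0,"wx":0,"wy":0,"wz":0,"grip":1}]'; python3 -m jog '[{"dx":-0.0023,"dy":0.0073,"dz":0.0022,"wx":0,"wy":0,"wz":0,"grip":1},{"dx":-0.0024,"dy":0.0073,"dz":0.0019,"wx":0,"wy":0,"wz":0,"grip":1},{"dx":-0.0024,"dy":0.0074,"dz":0.0015,"wx":0,"wy":0,"wz":0,"grip":1},{"dx":-0.0024,"dy":0.0075,"dz":0.0012,"wx":0,"wy":0,"wz":0,"grip":1},{"dx":0,"dy":0,"dz":0,"wx":0,"wy":0,"wz":0,"grip":1},{"dx":0,"dy":0,"dz":0,"wx":0,"wy":0,"wz":0,"grip":1}]'; python3 - <<'E'
from h import *
g=env.grab_frame("side");crop(g,185,60,335,290,2.6,"pics/s6.png")
E
```

```text
time_s: 13.3
ee_pos: [467.7, 217.1, 228.9]
ee_rot: [-179.9, -0.0, 17.9]
force: [0.7, -1.1, 4.1]
gripper_width: 9.5
time_s: 13.9
ee_pos: [458.3, 245.7, 235.2]
ee_rot: [-180.0, 0.0, 17.8]
force: [-0.6, -0.7, -0.4]
gripper_width: 9.3
```

View pics/s6.png

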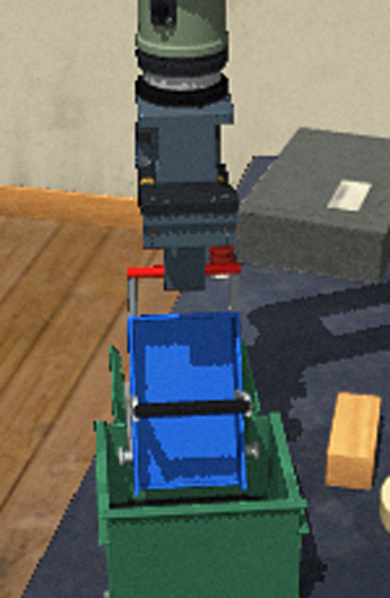

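The tray looks empty at about 60°. I'll tip a little further and hold so that nothing is left at the lip, then check.

```bash
python3 -m jog '[{"dx":-0.0024,"dy":0.0075,"dz":0.0009,"wx":0,"wy":0,"wz":0,"grip":1},{"dx":-0.0024,"dy":0.0075,"dz":0.0005,"wx":0,"wy":0,"wz":0,"grip":1},{"dx":-0.0024,"dy":0.0075,"dz":0.0002,"wx":0,"wy":0,"wz":0,"grip":1},{"dx":0,"dy":0,"dz":0,"wx":0,"wy":0,"wz":0,"grip":1},{"dx":0,"dy":0,"dz":0,"wx":0,"wy":0,"wz":0,"grip":1},{"dx":0,"dy":0,"dz":0,"wx":0,"wy":0,"wz":0,"grip":1},{"dx":0,"dy":0,"dz":0,"wx":0,"wy":0,"wz":0,"grip":1}]'; python3 - <<'E'
from h import *
f=env.grab_frame("top");g=env.grab_frame("side")
crop(f,105,140,275,260,3,"pics/a.png");crop(g,205,120,325,260,3,"pics/b.png")
a=cv2.imread("pics/a.png");b2=cv2.imread("pics/b.png");a=cv2.copyMakeBorder(a,0,b2.shape[0]-a.shape[0],0,0,cv2.BORDER_CONSTANT)
k=np.hstack([a,b2]);cv2.imwrite("pics/ab7.png",cv2.resize(k,None,fx=.85,fy=.85,interpolation=cv2.INTER_AREA))
E
```

```text
time_s: 14.65
ee_pos: [451.5, 267.8, 237.2]
ee_rot: [180.0, -0.0, 17.8]
force: [1.3, -0.4, 0.3]
gripper_width: 9.5
```

View pics/ab7.png

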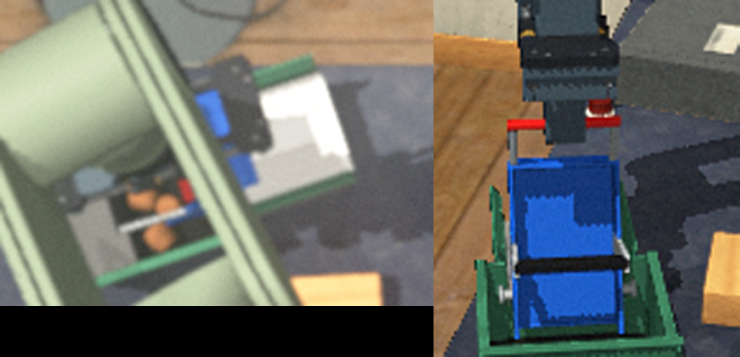

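Top view: orange feet lie in the hopper around (150,210), and the tray is empty. Lowering along the reverse arc.

```bash
python3 -m jog '[{"dx":0.0036,"dy":-0.0113,"dz":-0.0008,"wx":0,"wy":0,"wz":0,"grip":1},{"dx":0.0036,"dy":-0.0113,"dz":-0.0008,"wx":0,"wy":0,"wz":0,"grip":1},{"dx":0.0048,"dy":-0.0149,"dz":-0.0027,"wx":0,"wy":0,"wz":0,"grip":1},{"dx":0.0047,"dy":-0.0146,"dz":-0.0041,"wx":0,"wy":0,"wz":0,"grip":1},{"dx":0.0045,"dy":-0.0142,"dz":-0.0054,"wx":0,"wy":0,"wz":0,"grip":1},{"dx":0.0044,"dy":-0.0137,"dz":-0.0067,"wx":0,"wy":0,"wz":0,"grip":1},{"dx":0.0042,"dy":-0.0131,"dz":-0.0079,"wx":0,"wy":0,"wz":0,"grip":1},{"dx":0.004,"dy":-0.0124,"dz":-0.0091,"wx":0,"wy":0,"wz":0,"grip":1}]'; python3 -m jog '[{"dx":0.0037,"dy":-0.0116,"dz":-0.0102,"wx":0,"wy":0,"wz":0,"grip":1},{"dx":0.0034,"dy":-0.0107,"dz":-0.0112,"wx":0,"wy":0,"wz":0,"grip":1},{"dx":0.0031,"dy":-0.0098,"dz":-0.0121,"wx":0,"wy":0,"wz":0,"grip":1},{"dx":0.0028,"dy":-0.0087,"dz":-0.013,"wx":0,"wy":0,"wz":0,"grip":1},{"dx":0.0012,"dy":-0.0038,"dz":-0.0068,"wx":0,"wy":0,"wz":0,"grip":1},{"dx":0.0012,"dy":-0.0038,"dz":-0.0068,"wx":0,"wy":0,"wz":0,"grip":1},{"dx":0,"dy":0,"dz":0,"wx":0,"wy":0,"wz":0,"grip":1}]'
```

```text
time_s: 15.55
ee_pos: [485.5, 161.0, 198.9]
ee_rot: [180.0, 0.0, 17.8]
force: [0.8, -0.3, 0.9]
gripper_width: 9.6
time_s: 16.25
ee_pos: [500.3, 113.3, 138.7]
ee_rot: [180.0, 0.1, 17.8]
force: [0.9, -2.0, 1.4]
gripper_width: 9.6
```

```bash
python3 -m jog '[{"dx":0.0013,"dy":-0.004,"dz":-0.005,"wx":0,"wy":0,"wz":0,"grip":1},{"dx":0.0015,"dy":-0.0045,"dz":-0.0045,"wx":0,"wy":0,"wz":0,"grip":1},{"dx":0.0016,"dy":-0.005,"dz":-0.002,"wx":0,"wy":0,"wz":0,"grip":1},{"dx":0.0009,"dy":-0.0025,"dz":-0.001,"wx":0,"wy":0,"wz":0,"grip":1},{"dx":0,"dy":0,"dz":0,"wx":0,"wy":0,"wz":0,"grip":1}]'; python3 -m jog '[{"dx":0,"dy":0,"dz":-0.001,"wx":0,"wy":0,"wz":0,"grip":1},{"dx":0,"dy":0,"dz":0,"wx":0,"wy":0,"wz":0,"grip":1}]'
```

```text
time_s: 16.75
ee_pos: [505.9, 97.5, 127.0]
ee_rot: [180.0, 0.0, 17.8]
force: [-0.8, -0.2, -0.6]
gripper_width: 9.2
time_s: 16.95
ee_pos: [506.2, 97.6, 126.3]
ee_rot: [179.9, -0.0, 17.8]
force: [0.8, -2.8, 0.2]
gripper_width: 9.4
```

```bash
python3 -m jog '[{"dx":0,"dy":0,"dz":-0.001,"wx":0,"wy":0,"wz":0,"grip":1},{"dx":0,"dy":0,"dz":0,"wx":0,"wy":0,"wz":0,"grip":1}]'; python3 -m jog '[{"dx":0,"dy":0,"dz":-0.001,"wx":0,"wy":0,"wz":0,"grip":1},{"dx":0,"dy":0,"dz":0,"wx":0,"wy":0,"wz":0,"grip":1}]'
```

```text
time_s: 17.15
ee_pos: [506.1, 97.9, 125.2]
ee_rot: [180.0, -0.0, 17.8]
force: [-0.1, -0.9, 1.9]
gripper_width: 9.3
time_s: 17.35
ee_pos: [506.0, 98.0, 124.1]
ee_rot: [180.0, -0.0, 17.8]
force: [-0.1, -1.6, 0.2]
gripper_width: 9.6
```

```bash
python3 -m jog '[{"dx":0,"dy":0,"dz":0,"wx":0,"wy":0,"wz":0,"grip":0.5},{"dx":0,"dy":0,"dz":0,"wx":0,"wy":0,"wz":0,"grip":0.1},{"dx":0,"dy":0,"dz":0,"wx":0,"wy":0,"wz":0,"grip":0.1},{"dx":0,"dy":0,"dz":0.005,"wx":0,"wy":0,"wz":0,"grip":0.1},{"dx":0,"dy":0,"dz":0.02,"wx":0,"wy":0,"wz":0,"grip":0.1},{"dx":0,"dy":0,"dz":0.04,"wx":0,"wy":0,"wz":0,"grip":0.1},{"dx":0,"dy":0,"dz":0.04,"wx":0,"wy":0,"wz":0,"grip":0.1},{"dx":-0.01,"dy":-0.04,"dz":0.03,"wx":0,"wy":0,"wz":0,"grip":0.1},{"dx":-0.01,"dy":-0.04,"dz":0,"wx":0,"wy":0,"wz":0,"grip":0.1},{"dx":-0.01,"dy":-0.04,"dz":0,"wx":0,"wy":0,"wz":0,"grip":0.1}]'; python3 -m jog '[{"dx":-0.01,"dy":-0.04,"dz":0,"wx":0,"wy":0,"wz":0,"grip":0.1},{"dx":-0.01,"dy":-0.04,"dz":0,"wx":0,"wy":0,"wz":0,"grip":0.1},{"dx":-0.01,"dy":-0.04,"dz":0,"wx":0,"wy":0,"wz":0,"grip":0.1},{"dx":-0.01,"dy":-0.04,"dz":0,"wx":0,"wy":0,"wz":0,"grip":0.1},{"dx":-0.01,"dy":-0.03,"dz":0,"wx":0,"wy":0,"wz":0,"grip":0.1},{"dx":0,"dy":0,"dz":0,"wx":0,"wy":0,"wz":0,"grip":0.1}]'; python3 - <<'E'
from h import *
f=env.grab_frame("top");g=env.grab_frame("side")
crop(f,105,150,255,260,3,"pics/a.png");crop(g,205,120,325,310,3,"pics/b.png")
r,gg,bb=[f[...,i].astype(int) for i in range(3)]
red=(r>150)&(r>gg+90)&(r>bb+90);c,rr=rect(f,red,225,140,280,230);print(rr,ray("top",*rr[0],140))
a=cv2.imread("pics/a.png");b2=cv2.imread("pics/b.png");a=cv2.copyMakeBorder(a,0,b2.shape[0]-a.shape[0],0,0,cv2.BORDER_CONSTANT)
k=np.hstack([a,b2]);cv2.imwrite("pics/ab8.png",cv2.resize(k,None,fx=.95,fy=.95,interpolation=cv2.INTER_AREA));print(k.shape)
E
```

```text
time_s: 18.35
ee_pos: [476.2, -22.2, 260.2]
ee_rot: [179.9, -0.2, 17.9]
force: [0.1, -0.7, 0.6]
gripper_width: 41.1
time_s: 18.95
ee_pos: [425.1, -214.2, 258.8]
ee_rot: [179.9, 0.0, 17.5]
force: [-0.3, 1.1, 0.5]
gripper_width: 40.9
((248.50003051757812, 179.00001525878906), (40.160926818847656, 4.7434163093566895), 71.56505584716797) [506.57352884  97.69295897 140.        ]
(570, 810, 3)
```

View pics/ab8.png

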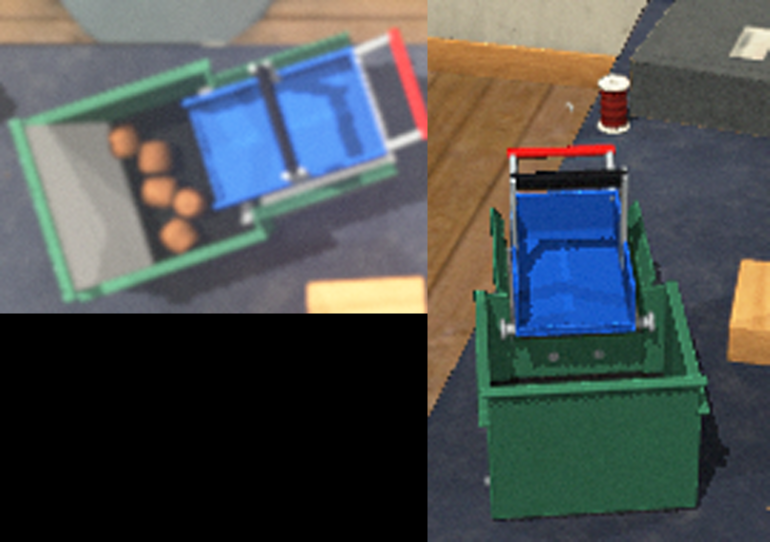

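```bash
python3 -m jog '[{"dx":0,"dy":0,"dz":0,"wx":0,"wy":0,"wz":0,"grip":0.1},{"dx":0,"dy":0,"dz":0,"wx":0,"wy":0,"wz":0,"grip":0.1},{"dx":0,"dy":0,"dz":0,"wx":0,"wy":0,"wz":0,"grip":0.1},{"dx":0,"dy":0,"dz":0,"wx":0,"wy":0,"wz":0,"grip":0.1}]'; python3 -c "
from workcell import env
print(env.job_done())"
```

```text
time_s: 19.45
ee_pos: [426.3, -210.6, 258.5]
ee_rot: [180.0, -0.0, 17.9]
force: [-0.2, 0.1, -0.5]
gripper_width: 41.2
the job is handed in; nothing more can be done
None
```

I carried the tray by its bail into the dock with all five feet aboard and let go. I then took it by the red bar and tipped it over the pivot rod to about 67°, lowered it back into the dock and released it. The job was handed in at about 19.5 s of the 72 s allowed.

- **Feet:** the last top picture shows all five lying in the hopper, with the tray empty.
- **Tray:** it looks level in the dock with its lip toward the hopper. The bar was at (506.6, 97.7), about 1.4 mm from where it was after the first docking. I estimate the tray is 1–3 mm off centre sideways, against the 10 mm allowed.
- **Spool and arm:** the red spool is standing and looks unmoved; I did not measure it. The arm is clear of everything.
- **Mended on the way:** I over-rotated the tray by about 5.7° while carrying it, and corrected that before lowering it into the dock.
- **Less certain:** the force reading at the final set-down stayed near zero, so it did not confirm contact with the bed. That the tray is seated rests on the height and the pictures.

No other check failed or disagreed.

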